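# Click a plaster quadrant model into its model stand

### The job

Take the small straight plaster model on its notched mounting plate and press it straight down onto the model stand, notches over the two spring hooks, until both hooks have clicked over the plate; either way round will do. Press only as hard as the clicks need, then let go and withdraw; leave the other things on the bench where they are.

Things in the scene. Friction and masses are not known exactly. Their poses are not given: they have to be found in the camera images.
- quad_center (a point): Centre of the loose quadrant model, 24 mm above its plate's underside. A straight plaster block, 26 mm (own x) by 62 mm (own y), flat sides from 6 to 37 mm above the underside, five small teeth on top (to 47 mm), stands in the middle of a grey plate. Grip it across the 26 mm. About 140 g; starts plate down on the bench, z up.
- quad_model: The same model; origin at the centre of the plate's underside. The plate is 64 mm (own x) by 102 mm (own y) by 6 mm thick. Each short end (+y and -y) has a notch in its middle, 22 mm wide in x and 9 mm deep, its floor at y = +-42 mm.
- stand: Fixed model stand, origin centred on its underside on the bench, z up: grey base 96 mm (own x) by 124 mm (own y) by 12 mm; aluminium head 54 by 70 mm, its flat top the seat. A screw has set the seat somewhere from 36 to 52 mm above the bench; it stays there and is not measured: feel or see it. White spring hooks stand at the +y and -y ends. Over 30 N between model and stand is too much.
- hook_left (a joint): Hook at the stand's own +y, rad: 0 at rest, about 0.08 spread by the plate, 0 again once clicked. 14 mm wide in x; arm's inner face 43 mm from the middle; nose juts in to 39.5 mm, its catching underside 8 mm above the seat; from 14 mm above the seat a slope opens outward to 45 mm at 32 mm (the top).
- hook_right (a joint): The same at the stand's own -y. The plate's descent spreads each hook 2.5 mm (6 to 16 N push for both) until its top is under the noses and they spring back: the push drops. A black sprung pad, 2.5 mm proud of the seat, 6 N/mm, holds the clicked plate up against the noses; pressed 2 mm further it meets the hard seat.
- trial: bystander: trial denture (plaster jaw with pink gum), to be left alone (origin under its centre)
- bur_block: bystander: wooden bur block, to be left alone (origin under its centre)
- paste: bystander: jar of polishing paste, to be left alone (origin under its centre)
- tape: bystander: roll of tape, to be left alone (origin under its centre)
- jaw: bystander: green jaw model, to be left alone (origin under its centre)
- spatula: bystander: black-handled spatula, to be left alone (origin under its centre)
- tweezers: bystander: steel tweezers, to be left alone (origin under its centre)
- dropper: bystander: white dropper bottle with blue tip, to be left alone (origin under its centre)
Not all that is in view belongs to the job. Leave any green look-alike of the quad_model alone.

How it is judged:
By the outcome, as a careful person would: the job done as asked, in the order asked, and still so for the second after the job is handed in, with the robot touching nothing.
It also fails if it takes over 45 s, if anything falls off the work surface, if the arm or the gripper's body presses on something with over 40 N, if the wrist force passes 120 N, or if a joint passes its speed limit or range.

### The arm

A 6-joint arm with a two-finger parallel gripper is mounted at the origin on a cart in front of the work surface, level with it; the furniture and walls round the work are solid. World frame = base frame: x ahead of the robot, y to its left, z up, the work surface at z = 0. Lengths are in m, angles in rad, forces in N, time in s.
With the tool pointing down it reaches from about 0.35 to 0.925 m from the base axis. Payload 6.4 kg.
Tool frame: the origin (TCP) lies between the finger pads; the fingertips stand 19 mm ahead of it and the grasp point (between the pads) is the TCP; z points along the fingers, y is the line along which they close (so a half turn about z gives the same grasp; the last joint's range is limited). The gripper opens to 94 mm and grips with 3 to 60 N. Pads are 16 mm wide; open, the fingers measure 119 mm over their backs; the gripper's body (75 mm by 177 mm) begins 78 mm behind the grasp point.
Start: joints at [-1.511, 0.245, 1.558, -0, 1.339, -0.174], TCP at [0.151, -0.632, 0.224] pointing down, gripper open.
Joint ranges: [-3.13, 3.13], [-1.02, 2.26], [0.13, 2.54], [-0.95, 4.09], [0.21, 2.88], [-2.74, 2.74]. Speed limits (rad/s): [2.57, 2.57, 3.14, 3.14, 3.14, 3.14].

### API

Orientations are given as a 3x3 rotation matrix whose columns are the frame's x, y, z axes.
In Python, from workcell import manip gives the robot as it stands.
- The arm moves only by the tool drive_tool, never from a script. Its arguments are lists of equal length, an entry for each row: "xyz": the shift along the tool's x, y, z in m, a list of three; "turn": the turn about the tool's z in rad; "grip": the closure in counts, from 0 (fully open) to 255 (shut). A call has 1 to 12 rows; each row is the pose to reach, as a shift and turn from the pose commanded when the call began, along the tool's axes at that moment; what a row does not reach only later rows make up. A row lasts 1/10 s, in which the tool goes at most 50 mm and 8.59 degrees, less where a joint would pass 70% of its speed; a pose out of reach is approached as far as the arm can. A call with a gripper value outside its range is refused whole. The fingers move at their own pace and stop on an object; the grip force is fixed at half the most. Time passes only in rows, so rows that repeat a pose let the fingers close. It gives the time, the measured TCP pose, the force, the opening and the grip force at its end, in the units of the state.
- manip.get_obs(): the state, without advancing time (a new reading comes with each control period).
- manip.get_image(name): name is "scene" or "top" or "wrist"; returns a dict with "frame" (480x640x3 uint8, blue, green, red), "fx", "fy", "cx", "cy" (pixels), "k1" (the pictures are not rectified: a ray, as slopes to the right and down, at radius r is drawn at 1 + k1 r^2 times it, then the intrinsics apply), "world_from_camera" (4x4, takes a point from camera to world coordinates). Camera axes: x right, y up, looking along -z (the intrinsics and any distortion apply to the point x, -y, -z); pixel columns grow to the right and rows downward; lengths in m; the calibration is good to about 2 mm. A picture is of the moment at which its call begins. There is no depth.
- manip.finish_job(): hands the job in; it is judged then, once.
Trained networks look in a picture, given as the dict that the camera call returned (one of the last four; its "shot" number tells which), for a name from the list of things; names that differ only in an ending like _2 or _b are one class to them, and where a whole thing is asked for, a point or a joint stands for the part that bears it (a point fixed in the world has none). Each returns a list of dicts, best first, with "conf" (0 to 1); they miss things now and then, are a little off and sometimes report something else, mostly with a low value. They report only what shows in the picture. A call takes as long as a camera call. They do not tell look-alikes from the thing itself.
- manip.search_frame(name, picture): "bbox" ([left, top, right, bottom] in pixels, round what is visible of it).
- manip.cut_out(name, picture): "pixels" (480x640 bool, what is visible of it) and "bbox" ([left, top, right, bottom] in pixels, round what is visible of it).
- manip.landmark_of(name, picture): "uv" ([column, row] in pixels: a listed point, or the origin of a listed thing).
The state is a dict: "clock": time; "q": joint angles; "joint_velocities": joint speeds; "tau": joint torques, N m; "tool_pos": TCP position; "tcp_rot": TCP orientation; "wrist_force": force on the tool from outside, world axes, zero at the start; "torque": the same for the moment, N m; "opening": opening from 0.0 (shut) to 1.0 (fully open); "gripper_force": force on a finger pad.
Only numpy, scipy, OpenCV 4.12 (cv2) and the standard library are available. Lean on these libraries where they do the work, as an engineer would, in place of code of your own. Each camera call takes 0.05 s, during which the arm holds its last target. There are 200 camera calls.

## Working session

There is one attempt and no reset: what is moved stays moved. The work goes in short steps, Python scripts to look and compute and a tool call to move; the robot and the scene stay as the last step left them, time stands still between calls to the robot, and variables do not carry over. Pictures are saved under pics/ and viewed, at most 10 in all, crops included, and the job is handed in when it is done.

Besides the shell and the picture viewer there is one more tool, called after ">>>" as name(argument=value, ...) on one line, values as JSON. drive_tool: Moves the arm, as the interface text tells. Its arguments: {"type":"object","properties":{"xyz":{"type":"array"},"turn":{"type":"array"},"grip":{"type":"array"}},"required":["xyz","turn","grip"]}

```bash
mkdir -p pics; cat > h.py <<'E'
import numpy as np, cv2
from workcell import manip
def ray(im,uv):
    K=np.array([[im['fx'],0,im['cx']],[0,im['fy'],im['cy']],[0,0,1.]])
    p=cv2.undistortPoints(np.array([[uv]],float),K,np.array([im['k1'],0,0,0,0.]),None,None,None)[0,0] if False else cv2.undistortPoints(np.array([[uv]],float),K,np.array([im['k1'],0,0,0,0.]))[0,0]
    T=np.array(im['world_from_camera']); d=T[:3,:3]@np.array([p[0],-p[1],-1.]); return T[:3,3],d/np.linalg.norm(d)
def atz(im,uv,z):
    o,d=ray(im,uv); return o+d*(z-o[2])/d[2]
def proj(im,P):
    T=np.array(im['world_from_camera']); c=T[:3,:3].T@(np.array(P)-T[:3,3]); x,y=c[0]/-c[2],-c[1]/-c[2]
    s=1+im['k1']*(x*x+y*y); return np.array([im['fx']*x*s+im['cx'],im['fy']*y*s+im['cy']])
def tri(rs):
    A=sum(np.eye(3)-np.outer(d,d) for o,d in rs); b=sum((np.eye(3)-np.outer(d,d))@o for o,d in rs); return np.linalg.solve(A,b)
E
python3 - <<'E'
from h import *
np.set_printoptions(precision=4,suppress=True)
o=manip.get_obs(); print(o['clock'],o['tool_pos'],o['tcp_rot'],o['wrist_force'],o['opening'])
for n in ['top','scene']:
    im=manip.get_image(n); cv2.imwrite(f'pics/{n}0.png',im['frame']); print(n,np.array(im['world_from_camera']),im['fx'],im['k1'])
    for t in ['quad_center','quad_model','stand','hook_left','hook_right','jaw','trial']:
        for r in manip.landmark_of(t,im)[:3]: print(t,r['uv'],round(r['conf'],2),atz(im,r['uv'],.024 if t=='quad_center' else 0))
E
```

```text
0.0 [ 0.1506 -0.6317  0.2234] [[ 0.9728  0.2317 -0.0001]
 [ 0.2317 -0.9728  0.0019]
 [ 0.0003 -0.0018 -1.    ]] [0.52   0.8225 0.1507] 1.0000274412110344
top [[ 0.019   0.9808 -0.194   0.2274]
 [-0.9997  0.021   0.0087 -0.1152]
 [ 0.0126  0.1938  0.981   1.4654]
 [ 0.      0.      0.      1.    ]] 542.8581806465639 -0.05984051746096226
quad_center [403.9, 218.0] 0.81 [ 0.5807 -0.3465  0.024 ]
quad_center [469.6, 328.8] 0.75 [ 0.2833 -0.5187  0.024 ]
quad_model [468.0, 328.5] 0.68 [ 0.285  -0.5211  0.    ]
quad_model [398.5, 223.0] 0.61 [ 0.572  -0.3351  0.    ]
stand [202.7, 248.6] 0.82 [0.4882 0.2033 0.    ]Traceback (most recent call last):
  File "<stdin>", line 7, in <module>
ValueError: it knows: bur_block, dropper, jaw, paste, quad_center, quad_model, spatula, stand, tape, trial, tweezers
```

View pics/top0.png

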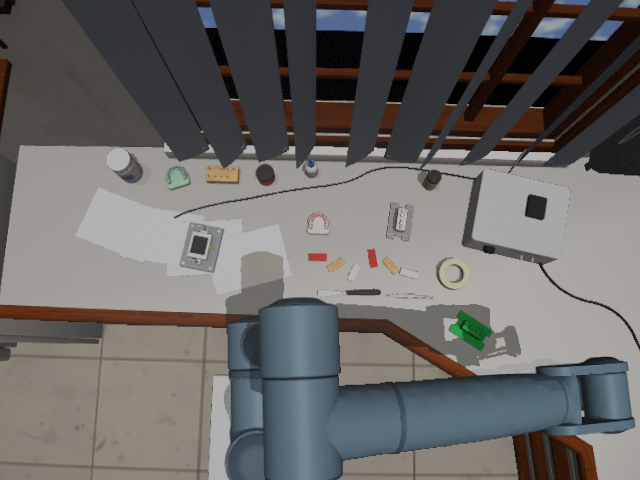

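Candidates: grey-plate white model (400,221), green look-alike (470,329), trial denture (318,223), green jaw (177,177). By the description, it is the one at (400,221); the stand is at (202,247). Next a close crop and the orientation.

```bash
python3 - <<'E'
from h import *
np.set_printoptions(precision=4,suppress=True)
im=manip.get_image('top'); sc=manip.get_image('scene')
def pose(t,im,n,z):
    for r in manip.cut_out(n,im)[:3]:
        m=r['pixels'].astype(np.uint8); c,_=cv2.findContours(m,0,2); c=max(c,key=cv2.contourArea)[:,0]
        P=np.array([atz(im,p,z)[:2] for p in c.astype(float)]).astype(np.float32)
        print(t,n,round(r['conf'],2),r['bbox'],cv2.minAreaRect(P))
pose('top',im,'quad_model',.006);pose('top',im,'stand',.012)
for t in ['quad_center','quad_model','stand']:
    for r in manip.landmark_of(t,sc)[:3]: print(t,r['uv'],round(r['conf'],2),atz(sc,r['uv'],.024 if t=='quad_center' else 0))
a=cv2.resize(im['frame'][190:250,370:430],(400,400),interpolation=2); b=cv2.resize(im['frame'][215:280,170:235],(400,400),interpolation=2)
cv2.imwrite('pics/crop.png',np.hstack([a,b])); cv2.imwrite('pics/scene0.png',sc['frame'])
E
```

```text
top quad_model 0.91 [448.3, 308.9, 492.1, 349.4] ((0.281216025352478, -0.5252673625946045), (0.10639414191246033, 0.06731731444597244), 58.271575927734375)
top quad_model 0.62 [386.3, 200.4, 414.3, 242.1] ((0.5756180882453918, -0.33640021085739136), (0.06633438169956207, 0.10423603653907776), 81.56251525878906)
top stand 0.71 [177.8, 222.1, 223.2, 270.1] ((0.49086979031562805, 0.20364190638065338), (0.09670762717723846, 0.12434204667806625), 79.74468231201172)
quad_center [391.0, 376.2] 0.73 [ 0.2903 -0.5185  0.024 ]
quad_center [389.3, 272.1] 0.65 [ 0.5681 -0.341   0.024 ]
quad_model [392.1, 389.1] 0.84 [ 0.277  -0.5327  0.    ]
quad_model [390.7, 275.8] 0.62 [ 0.5792 -0.3416  0.    ]
stand [233.4, 219.7] 0.76 [0.4797 0.1911 0.    ]
```

View pics/crop.png

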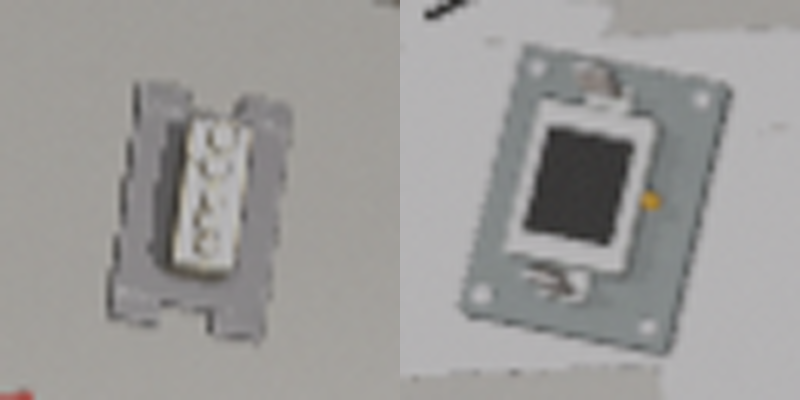

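View pics/scene0.png

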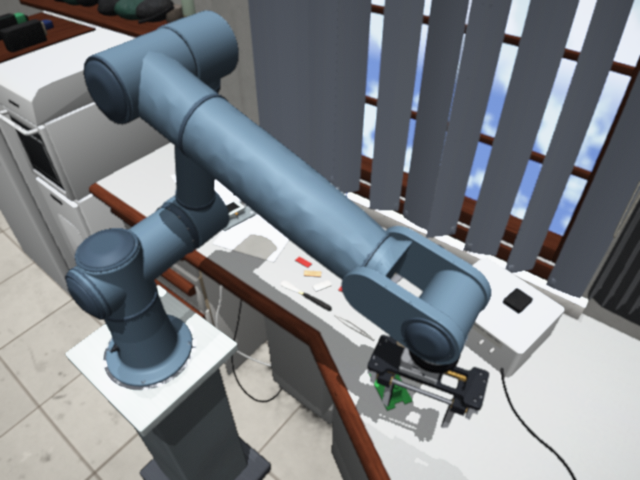

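The crop confirms it: white block on the grey plate, both notches visible; the stand shows its black pad and its hooks at the two ends. In the scene view the arm hides most of this. Now moving above the model.

>>> drive_tool(xyz=[[0.04, -0.016, 0], [0.08, -0.031, 0], [0.12, -0.047, 0], [0.165, -0.064, 0], [0.21, -0.082, 0], [0.255, -0.099, 0], [0.3, -0.117, 0], [0.345, -0.134, 0], [0.39, -0.152, 0], [0.43, -0.167, 0], [0.46, -0.179, 0], [0.482, -0.188, 0]], turn=[0.03, 0.06, 0.1, 0.14, 0.18, 0.22, 0.26, 0.3, 0.34, 0.38, 0.38, 0.38], grip=[0, 0, 0, 0, 0, 0, 0, 0, 0, 0, 0, 0])

```text
clock: 1.75
tool_pos: [0.5776, -0.336, 0.2245]
tcp_rot: [[0.99, -0.144, 0.0], [-0.144, -0.99, 0.0], [0.0, -0.0, -1.0]]
wrist_force: [-0.2, -1.2, 0.5]
opening: 0.999
gripper_force: 0.0
```

```bash
python3 - <<'E'
from h import *
np.set_printoptions(precision=4,suppress=True)
o=manip.get_obs(); print(o['clock'],o['tool_pos'],o['tcp_rot'],o['wrist_force'],o['q'])
im=manip.get_image('wrist'); cv2.imwrite('pics/w1.png',im['frame']); print(np.array(im['world_from_camera']))
for t in ['quad_center','quad_model']:
    for r in manip.landmark_of(t,im)[:3]: print(t,r['uv'],round(r['conf'],2),atz(im,r['uv'],.024 if t=='quad_center' else 0))
for r in manip.cut_out('quad_model',im)[:2]:
    m=r['pixels'].astype(np.uint8); c,_=cv2.findContours(m,0,2); c=max(c,key=cv2.contourArea)[:,0]
    P=np.array([atz(im,p,.006)[:2] for p in c.astype(float)]).astype(np.float32)
    print(round(r['conf'],2),r['bbox'],cv2.minAreaRect(P))
E
```

```text
1.75 [ 0.5776 -0.336   0.2245] [[ 0.9896 -0.1438  0.0002]
 [-0.1438 -0.9896  0.0001]
 [ 0.0002 -0.0001 -1.    ]] [-0.2124 -1.1921  0.4989] [-0.6963  0.2867  1.5077  0.0002  1.3471  1.0188]
[[-0.144   0.9525  0.2685  0.6557]
 [-0.9896 -0.1383 -0.04   -0.3472]
 [-0.0009 -0.2715  0.9625  0.3841]
 [ 0.      0.      0.      1.    ]]
quad_center [318.3, 225.5] 0.65 [ 0.5747 -0.3377  0.024 ]
quad_model [315.4, 222.7] 0.71 [ 0.5725 -0.3347  0.    ]
0.9 [281.4, 165.4, 349.3, 271.4] ((0.5749824047088623, -0.3355938196182251), (0.06467245519161224, 0.10175704956054688), 81.62844848632812)
```

View pics/w1.png

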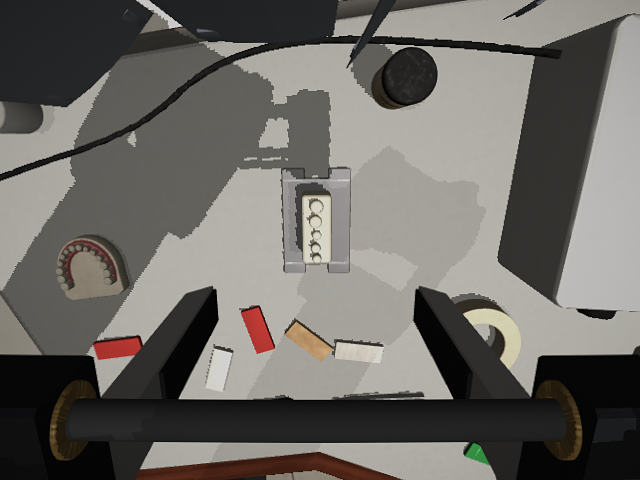

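Wrist view: the model is at (316,220), square between the fingers, nothing in the way. It agrees with the top estimate to 1 mm. Descend, keeping the tips above the 6 mm plate.

>>> drive_tool(xyz=[[-0.0025, 0, 0.045], [-0.0025, 0, 0.09], [-0.0025, 0, 0.135], [-0.0025, 0, 0.165], [-0.0025, 0, 0.185], [-0.0025, 0, 0.196], [-0.0025, 0, 0.196], [-0.0025, 0, 0.196], [-0.0025, 0, 0.196], [-0.0025, 0, 0.196], [-0.0025, 0, 0.196], [-0.0025, 0, 0.196]], turn=[0, 0, 0, 0, 0, 0, 0, 0, 0, 0, 0, 0], grip=[0, 0, 0, 0, 0, 0, 0, 255, 255, 255, 255, 255])

```text
clock: 3.15
tool_pos: [0.5737, -0.3375, 0.029]
tcp_rot: [[0.989, -0.146, 0.001], [-0.146, -0.989, -0.001], [0.001, 0.0, -1.0]]
wrist_force: [-0.1, 0.2, -0.1]
opening: 0.612
gripper_force: 0.0
```

>>> drive_tool(xyz=[[0, 0, 0], [0, 0, 0], [0, 0, 0], [0, 0, 0]], turn=[0, 0, 0, 0], grip=[255, 255, 255, 255])

```text
clock: 3.55
tool_pos: [0.5735, -0.3372, 0.0284]
tcp_rot: [[0.989, -0.146, -0.0], [-0.146, -0.989, 0.0], [-0.0, -0.0, -1.0]]
wrist_force: [0.0, -0.3, -0.8]
opening: 0.273
gripper_force: 30.1
```

Gripped (25.7 mm opening, as expected). Lift, then travel to just short of the stand.

>>> drive_tool(xyz=[[0, 0, -0.01], [0, 0, -0.03], [0, 0, -0.065], [0, 0, -0.11], [0, 0, -0.155], [0, 0, -0.19], [0, 0, -0.2]], turn=[0, 0, 0, 0, 0, 0, 0], grip=[255, 255, 255, 255, 255, 255, 255])

```text
clock: 4.25
tool_pos: [0.5752, -0.3388, 0.2345]
tcp_rot: [[0.989, -0.146, 0.007], [-0.146, -0.989, -0.006], [0.008, 0.005, -1.0]]
wrist_force: [0.9, -0.2, -0.6]
opening: 0.274
gripper_force: 30.0
```

>>> drive_tool(xyz=[[-0.007, -0.02, 0], [-0.022, -0.06, 0], [-0.039, -0.105, 0], [-0.055, -0.15, 0], [-0.072, -0.195, 0], [-0.088, -0.24, 0], [-0.105, -0.285, 0], [-0.122, -0.33, 0], [-0.138, -0.375, 0], [-0.155, -0.42, 0], [-0.171, -0.465, 0], [-0.184, -0.5, 0]], turn=[0, 0, 0, 0, 0, 0, 0, 0, 0.01, 0.02, 0.033, 0.033], grip=[255, 255, 255, 255, 255, 255, 255, 255, 255, 255, 255, 255])

```text
clock: 5.45
tool_pos: [0.4623, 0.1862, 0.2268]
tcp_rot: [[0.984, -0.177, -0.003], [-0.177, -0.984, -0.0], [-0.003, 0.001, -1.0]]
wrist_force: [0.7, -0.5, -2.4]
opening: 0.272
gripper_force: 30.0
```

>>> drive_tool(xyz=[[-0.007, -0.018, 0], [-0.007, -0.018, 0], [-0.007, -0.018, 0], [-0.007, -0.018, 0]], turn=[0, 0, 0, 0], grip=[255, 255, 255, 255])

```text
clock: 5.85
tool_pos: [0.4605, 0.2021, 0.2277]
tcp_rot: [[0.984, -0.179, -0.001], [-0.179, -0.984, -0.001], [-0.001, 0.001, -1.0]]
wrist_force: [0.5, -1.0, -1.0]
opening: 0.276
gripper_force: 30.0
```

```bash
python3 - <<'E'
from h import *
np.set_printoptions(precision=4,suppress=True)
o=manip.get_obs(); print(o['clock'],o['tool_pos'],o['tcp_rot'],o['wrist_force'],o['q'],o['opening'],o['gripper_force'])
im=manip.get_image('wrist'); cv2.imwrite('pics/w2.png',im['frame']); print(np.array(im['world_from_camera']))
for t in ['quad_center','quad_model','stand']:
    for r in manip.landmark_of(t,im)[:3]: print(t,r['uv'],round(r['conf'],2),atz(im,r['uv'],0 if t=='stand' else o['tool_pos'][2]))
for r in manip.cut_out('stand',im)[:2]:
    m=r['pixels'].astype(np.uint8); c,_=cv2.findContours(m,0,2); c=max(c,key=cv2.contourArea)[:,0]
    P=np.array([atz(im,p,.012)[:2] for p in c.astype(float)]).astype(np.float32)
    print(round(r['conf'],2),r['bbox'],cv2.minAreaRect(P))
E
```

```text
5.85 [0.4605 0.2021 0.2277] [[ 0.9838 -0.1794 -0.0012]
 [-0.1794 -0.9838 -0.0005]
 [-0.0011  0.0007 -1.    ]] [ 0.5104 -1.0107 -1.0294] [ 0.1878 -0.1082  1.9238 -0.0003  1.3273  1.9391] 0.27566021421411063 29.996336102485657
[[-0.1796  0.9465  0.2683  0.5383]
 [-0.9837 -0.1727 -0.0491  0.1882]
 [-0.0001 -0.2727  0.9621  0.3872]
 [ 0.      0.      0.      1.    ]]
quad_center [315.9, 314.8] 0.68 [0.4641 0.2016 0.2277]
quad_model [313.6, 295.3] 0.88 [0.4731 0.2009 0.2277]
stand [304.5, 187.1] 0.56 [0.4902 0.2076 0.    ]
0.78 [248.6, 115.6, 357.5, 215.2] ((0.5090476274490356, 0.20414616167545319), (0.09577931463718414, 0.08426336944103241), 80.21083068847656)
```

View pics/w2.png

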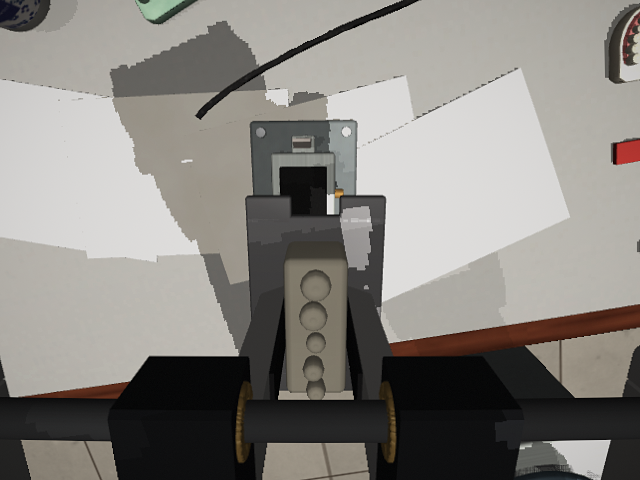

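The model is held square (plate front edge at row ~196, cols 247–385) but hides half of the stand (302,170). Back off a little to see all of it.

>>> drive_tool(xyz=[[-0.03, 0, 0], [-0.06, 0, 0], [-0.07, 0, 0], [-0.07, 0, 0], [-0.07, 0, 0]], turn=[0, 0, 0, 0, 0], grip=[255, 255, 255, 255, 255])

```text
clock: 6.6
tool_pos: [0.3926, 0.2153, 0.2289]
tcp_rot: [[0.984, -0.178, 0.001], [-0.178, -0.984, 0.0], [0.001, -0.0, -1.0]]
wrist_force: [-0.2, 0.3, -1.4]
opening: 0.271
gripper_force: 30.0
```

```bash
python3 - <<'E'
from h import *
np.set_printoptions(precision=4,suppress=True)
o=manip.get_obs(); print(o['clock'],o['tool_pos'],o['tcp_rot'],o['wrist_force'])
im=manip.get_image('wrist'); import pickle; pickle.dump((im,o),open('w3.pkl','wb'))
for r in manip.landmark_of('stand',im)[:3]: print(r['uv'],round(r['conf'],2),atz(im,r['uv'],0))
for r in manip.cut_out('stand',im)[:2]:
    m=r['pixels'].astype(np.uint8); c,_=cv2.findContours(m,0,2); c=max(c,key=cv2.contourArea)[:,0]
    P=np.array([atz(im,p,.012)[:2] for p in c.astype(float)]).astype(np.float32)
    print(round(r['conf'],2),r['bbox'],cv2.minAreaRect(P))
cv2.imwrite('pics/w3.png',cv2.resize(im['frame'][60:260,210:410],(600,600),interpolation=cv2.INTER_CUBIC))
E
```

```text
6.6 [0.3926 0.2153 0.2289] [[ 0.9839 -0.1785  0.0014]
 [-0.1785 -0.9839  0.0001]
 [ 0.0014 -0.0003 -1.    ]] [-0.2393  0.2767 -1.3561]
[304.5, 108.8] 0.58 [0.4926 0.208  0.    ]
0.97 [246.6, 35.0, 359.3, 184.8] ((0.48923391103744507, 0.2081255316734314), (0.09587442129850388, 0.12283955514431), 79.90673065185547)
```

View pics/w3.png

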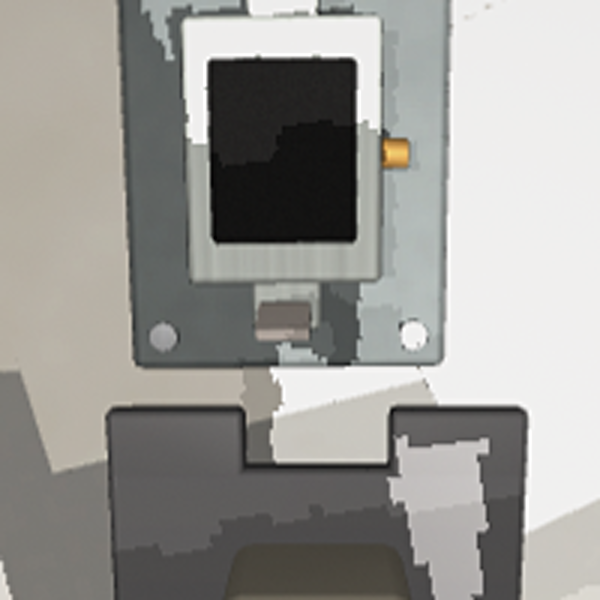

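Whole stand visible now: head corners near crop (182,15),(382,15),(190,281),(381,281), near base corners (134,366),(444,366); plate front corners (107,409),(527,409). Fit these together.

```bash
python3 - <<'E'
from h import *; import pickle
from scipy.optimize import least_squares as ls
np.set_printoptions(precision=4,suppress=True)
im,o=pickle.load(open('w3.pkl','rb')); px=lambda c:np.array([210+c[0]/3,60+c[1]/3])
R=np.array(o['tcp_rot']);p=np.array(o['tool_pos'])
for c in [(107,409),(527,409),(244,466),(391,466)]:
    print('plate in tool',R.T@(atz(im,px(c),p[2]-.0284+.006)-p))
head=[(182,15),(382,15),(381,281),(190,281)]; base=[(444,366),(134,366)]
HL=[(-.027,.035),(.027,.035),(.027,-.035),(-.027,-.035)]; BL=[(.048,-.062),(-.048,-.062)]
def W(s,l,z):
    u=np.array([np.cos(s[2]),np.sin(s[2])]); r=np.array([u[1],-u[0]]); return np.r_[s[:2]+l[0]*r+l[1]*u,z]
def f(s):
    e=[proj(im,W(s,l,s[3]))-px(c) for l,c in zip(HL,head)]+[proj(im,W(s,l,.012))-px(c) for l,c in zip(BL,base)]
    return np.ravel(e)
r=ls(f,[.489,.208,-.176,.044]); print(r.x,np.degrees(r.x[2])); print(r.fun)
s=r.x; hk=[(257,302),(312,302)]
for c in hk: 
    w=atz(im,px(c),s[3]+.032); d=w[:2]-s[:2];u=np.array([np.cos(s[2]),np.sin(s[2])]); print('hook',d@np.array([u[1],-u[0]]),d@u)
print('delta tool',R.T@(np.r_[s[:2],0]-np.r_[p[:2],0]))
for n in ['top']:
    t=manip.get_image(n)
    for q in manip.cut_out('stand',t)[:1]:
        c,_=cv2.findContours(q['pixels'].astype(np.uint8),0,2); c=max(c,key=cv2.contourArea)[:,0]
        print(cv2.minAreaRect(np.array([atz(t,a,.012)[:2] for a in c.astype(float)]).astype(np.float32)))
o=manip.get_obs(); print(o['tool_pos'],o['clock'])
E
```

```text
plate in tool [ 0.0511 -0.0318  0.0225]
plate in tool [0.0511 0.0312 0.0225]
plate in tool [ 0.0424 -0.0114  0.0225]
plate in tool [0.0424 0.0109 0.0225]
[ 0.4894  0.2075 -0.1751  0.0347] -10.030455868864328
[ 0.0698  0.1492  0.3404 -0.2365 -0.0823 -0.3327  0.0412 -0.0216  0.2267
  0.0251 -0.6501  0.5052]
hook -0.0065738352215224255 -0.038892464808369054
hook 0.007657638197044059 -0.03896013415751727
delta tool [ 0.0966 -0.0095  0.0001]
((0.49106594920158386, 0.20442640781402588), (0.09884034842252731, 0.13080427050590515), 79.7208251953125)
[0.3923 0.2153 0.2284] 6.85
```

Consistent: the plate is centred in the hand (±0.3 mm) and the stand is at (0.489,0.2075), seat ≈36 mm. Move over it and lower to just above the hooks, then check.

>>> drive_tool(xyz=[[0.03, -0.003, 0], [0.065, -0.0065, 0.01], [0.09, -0.009, 0.03], [0.0965, -0.0095, 0.06], [0.0965, -0.0095, 0.09], [0.0965, -0.0095, 0.105], [0.0965, -0.0095, 0.11], [0.0965, -0.0095, 0.11], [0.0965, -0.0095, 0.11], [0.0965, -0.0095, 0.11]], turn=[-0.004, -0.004, -0.004, -0.004, -0.004, -0.004, -0.004, -0.004, -0.004, -0.004], grip=[255, 255, 255, 255, 255, 255, 255, 255, 255, 255])

```text
clock: 7.85
tool_pos: [0.4894, 0.2079, 0.1202]
tcp_rot: [[0.985, -0.174, 0.003], [-0.174, -0.985, 0.001], [0.003, -0.001, -1.0]]
wrist_force: [-0.6, -0.2, -3.1]
opening: 0.275
gripper_force: 30.0
```

```bash
python3 - <<'E'
from h import *
np.set_printoptions(precision=4,suppress=True)
o=manip.get_obs(); print(o['clock'],o['tool_pos'],o['tcp_rot'],o['wrist_force'])
im=manip.get_image('wrist'); import pickle; pickle.dump((im,o),open('w4.pkl','wb'))
cv2.imwrite('pics/w4.png',cv2.resize(im['frame'][150:350,210:410],(600,600),interpolation=cv2.INTER_CUBIC))
E
```

```text
7.85 [0.4894 0.2079 0.1202] [[ 0.9847 -0.1741  0.0031]
 [-0.1741 -0.9847  0.0006]
 [ 0.003  -0.0011 -1.    ]] [-0.5591 -0.2428 -3.1307]
```

View pics/w4.png

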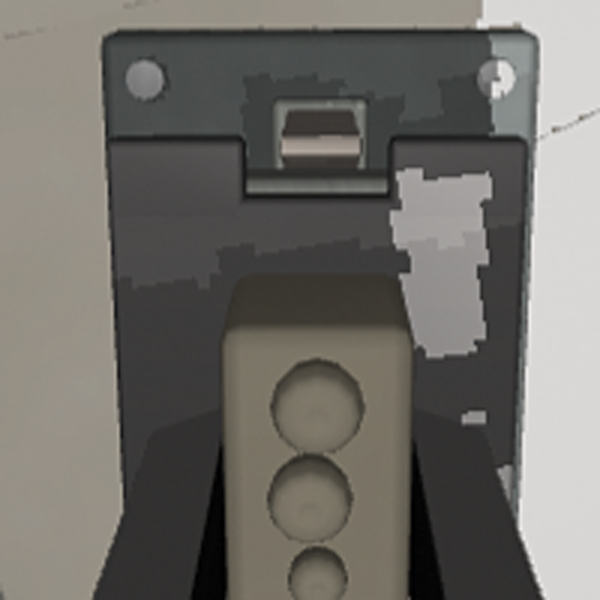

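Hook (crop cols 282–360) is centred in the notch (244–391). Lower to just above contact.

>>> drive_tool(xyz=[[0, 0, 0.01], [0, 0, 0.02], [0, 0, 0.027], [0, 0, 0.03], [0, 0, 0.03], [0, 0, 0.03]], turn=[0, 0, 0, 0, 0, 0], grip=[255, 255, 255, 255, 255, 255])

```text
clock: 8.5
tool_pos: [0.4882, 0.2076, 0.0881]
tcp_rot: [[0.985, -0.174, -0.0], [-0.174, -0.985, -0.0], [-0.0, 0.0, -1.0]]
wrist_force: [1.9, 0.3, -2.6]
opening: 0.27
gripper_force: 30.0
```

```bash
python3 - <<'E'
from h import *; import pickle
np.set_printoptions(precision=4,suppress=True)
im,o=pickle.load(open('w4.pkl','rb')); px=lambda c:np.array([210+c[0]/3,150+c[1]/3])
R=np.array(o['tcp_rot']);p=np.array(o['tool_pos'])
for n,c,z in [('base',(104,32),.012),('base',(538,32),.012),('plate',(110,137),p[2]-.0224),('plate',(527,137),p[2]-.0224),('notch',(318,197),p[2]-.0224),('nose edge',(320,160),.05)]: print(n,R.T@(atz(im,px(c),z)-p))
print(manip.get_obs()['wrist_force'])
E
```

```text
base [ 0.0611 -0.0463  0.1084]
base [0.0611 0.0473 0.1083]
plate [ 0.0513 -0.0313  0.0226]
plate [0.0513 0.0312 0.0225]
notch [ 0.0422 -0.0001  0.0225]
nose edge [0.0397 0.0003 0.0703]
[ 1.9011  0.2696 -2.5948]
```

Aligned to under 1 mm. Press slowly.

>>> drive_tool(xyz=[[0, 0, 0.0015], [0, 0, 0.003], [0, 0, 0.0045], [0, 0, 0.006], [0, 0, 0.007], [0, 0, 0.007]], turn=[0, 0, 0, 0, 0, 0], grip=[255, 255, 255, 255, 255, 255])

```text
clock: 9.1
tool_pos: [0.4896, 0.2081, 0.0832]
tcp_rot: [[0.985, -0.174, 0.003], [-0.174, -0.985, 0.001], [0.003, -0.001, -1.0]]
wrist_force: [-1.3, -0.4, 7.0]
opening: 0.272
gripper_force: 30.0
```

>>> drive_tool(xyz=[[0, 0, 0.0015], [0, 0, 0.003], [0, 0, 0.004], [0, 0, 0.004]], turn=[0, 0, 0, 0], grip=[255, 255, 255, 255])

```text
clock: 9.5
tool_pos: [0.4891, 0.208, 0.0784]
tcp_rot: [[0.985, -0.174, 0.002], [-0.174, -0.985, 0.001], [0.002, -0.001, -1.0]]
wrist_force: [0.6, 0.4, 5.3]
opening: 0.273
gripper_force: 30.0
```

>>> drive_tool(xyz=[[0, 0, 0.0015], [0, 0, 0.003], [0, 0, 0.004], [0, 0, 0.004]], turn=[0, 0, 0, 0], grip=[255, 255, 255, 255])

```text
clock: 9.9
tool_pos: [0.4891, 0.208, 0.0743]
tcp_rot: [[0.985, -0.174, 0.002], [-0.174, -0.985, 0.001], [0.001, -0.001, -1.0]]
wrist_force: [-0.1, 0.3, 4.5]
opening: 0.274
gripper_force: 30.0
```

>>> drive_tool(xyz=[[0, 0, 0.0015], [0, 0, 0.003], [0, 0, 0.004], [0, 0, 0.004]], turn=[0, 0, 0, 0], grip=[255, 255, 255, 255])

```text
clock: 10.3
tool_pos: [0.4887, 0.2079, 0.07]
tcp_rot: [[0.985, -0.174, 0.001], [-0.174, -0.985, 0.0], [0.001, -0.001, -1.0]]
wrist_force: [-0.3, 0.4, 6.2]
opening: 0.273
gripper_force: 30.0
```

>>> drive_tool(xyz=[[0, 0, 0.001], [0, 0, 0.002], [0, 0, 0.002], [0, 0, 0.002]], turn=[0, 0, 0, 0], grip=[255, 255, 255, 255])

```text
clock: 10.7
tool_pos: [0.4888, 0.2079, 0.0689]
tcp_rot: [[0.985, -0.174, 0.0], [-0.174, -0.985, 0.0], [0.0, -0.0, -1.0]]
wrist_force: [-3.2, -0.2, 11.7]
opening: 0.273
gripper_force: 30.0
```

>>> drive_tool(xyz=[[0, 0, 0.001], [0, 0, 0.0015], [0, 0, 0.0015], [0, 0, 0.0015]], turn=[0, 0, 0, 0], grip=[255, 255, 255, 255])

```text
clock: 11.1
tool_pos: [0.4889, 0.2079, 0.0687]
tcp_rot: [[0.985, -0.174, -0.0], [-0.174, -0.985, -0.0], [-0.0, 0.0, -1.0]]
wrist_force: [-8.0, -1.6, 21.0]
opening: 0.269
gripper_force: 30.0
```

The force profile (6→12→21 N over 1.3 mm) fits the pad and then the seat at ~40 mm, with the click passed before that. Ease off at once and check.

>>> drive_tool(xyz=[[0, 0, -0.0015], [0, 0, -0.0025], [0, 0, -0.0025]], turn=[0, 0, 0], grip=[255, 255, 255])

```text
clock: 11.4
tool_pos: [0.4888, 0.2079, 0.0695]
tcp_rot: [[0.985, -0.174, 0.001], [-0.174, -0.985, 0.0], [0.001, -0.001, -1.0]]
wrist_force: [-2.3, -0.1, 8.9]
opening: 0.275
gripper_force: 30.0
```

```bash
python3 - <<'E'
from h import *
np.set_printoptions(precision=4,suppress=True)
o=manip.get_obs(); print(o['clock'],o['tool_pos'],o['wrist_force'])
im=manip.get_image('wrist'); import pickle; pickle.dump((im,o),open('w5.pkl','wb'))
cv2.imwrite('pics/w5.png',cv2.resize(im['frame'][150:300,210:410],(800,600),interpolation=cv2.INTER_CUBIC))
E
```

```text
11.4 [0.4888 0.2079 0.0695] [-2.2624 -0.1498  8.9163]
```

View pics/w5.png

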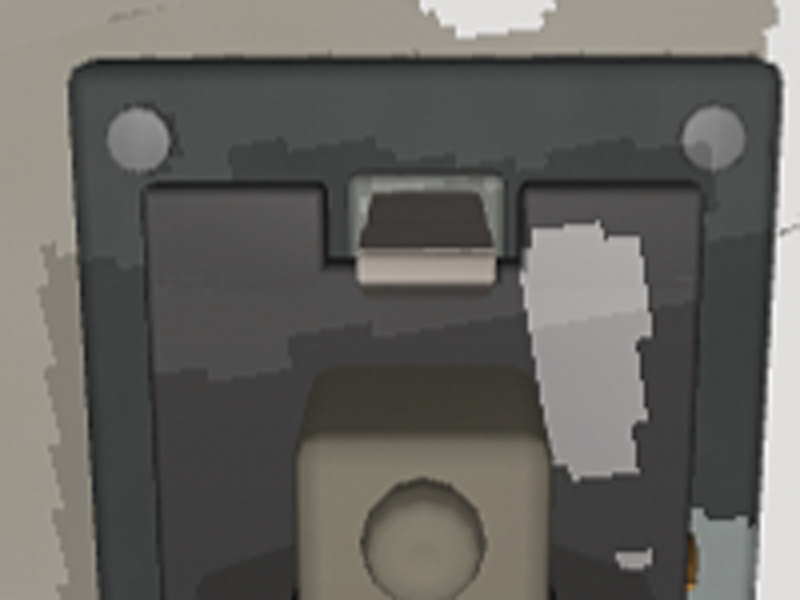

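The front hook's nose (crop 357–496, row 285) lies over the plate past the notch floor. Test by unloading gently, which would show if the rear hook isn't holding.

>>> drive_tool(xyz=[[0, 0, -0.001], [0, 0, -0.0015], [0, 0, -0.0015]], turn=[0, 0, 0], grip=[255, 255, 255])

```text
clock: 11.75
tool_pos: [0.4887, 0.2079, 0.0702]
tcp_rot: [[0.985, -0.174, 0.001], [-0.174, -0.985, 0.001], [0.001, -0.001, -1.0]]
wrist_force: [0.2, 1.3, 3.1]
opening: 0.273
gripper_force: 30.0
```

>>> drive_tool(xyz=[[0, 0, -0.001], [0, 0, -0.0015], [0, 0, -0.0015]], turn=[0, 0, 0], grip=[255, 255, 255])

```text
clock: 12.05
tool_pos: [0.4883, 0.2076, 0.0708]
tcp_rot: [[0.985, -0.174, 0.0], [-0.174, -0.985, 0.0], [0.0, -0.0, -1.0]]
wrist_force: [3.3, 2.9, -2.8]
opening: 0.272
gripper_force: 30.0
```

```bash
python3 - <<'E'
from h import *
o=manip.get_obs(); print(o['tool_pos'],o['wrist_force'],o['torque'])
E
```

```text
[0.48829943 0.20761198 0.07080608] [ 3.34704888  2.92083972 -2.83075536] [ 0.48009103 -0.72532857 -0.02498826]
```

Level (no tilt) and unloaded, with both ends at the same height, so both hooks are over. Release and withdraw.

>>> drive_tool(xyz=[[0, 0, 0], [0, 0, 0], [0, 0, 0], [0, 0, 0], [0, 0, 0], [0, 0, 0], [0, 0, 0], [0, 0, 0]], turn=[0, 0, 0, 0, 0, 0, 0, 0], grip=[100, 0, 0, 0, 0, 0, 0, 0])

```text
clock: 12.85
tool_pos: [0.4883, 0.2076, 0.0715]
tcp_rot: [[0.985, -0.174, -0.0], [-0.174, -0.985, -0.0], [-0.0, 0.0, -1.0]]
wrist_force: [-0.1, 0.2, -0.5]
opening: 0.922
gripper_force: 0.0
```

>>> drive_tool(xyz=[[0, 0, -0.01], [0, 0, -0.03], [0, 0, -0.06], [0, 0, -0.1], [0, 0, -0.14], [-0.02, 0, -0.16], [-0.05, 0, -0.16], [-0.07, 0, -0.16], [-0.07, 0, -0.16], [-0.07, 0, -0.16]], turn=[0, 0, 0, 0, 0, 0, 0, 0, 0, 0], grip=[0, 0, 0, 0, 0, 0, 0, 0, 0, 0])

```text
clock: 13.85
tool_pos: [0.4198, 0.2199, 0.2322]
tcp_rot: [[0.985, -0.174, 0.001], [-0.174, -0.985, 0.0], [0.001, -0.0, -1.0]]
wrist_force: [0.6, 0.3, 0.9]
opening: 1.002
gripper_force: 0.0
```

```bash
python3 - <<'E'
from h import *
o=manip.get_obs(); print(o['clock'],o['tool_pos'],o['wrist_force'])
im=manip.get_image('wrist')
cv2.imwrite('pics/w6.png',cv2.resize(im['frame'][0:240,180:440],(650,600),interpolation=cv2.INTER_CUBIC))
E
```

```text
13.85 [0.41977626 0.21989222 0.23215499] [0.61419659 0.29558844 0.87275247]
```

View pics/w6.png

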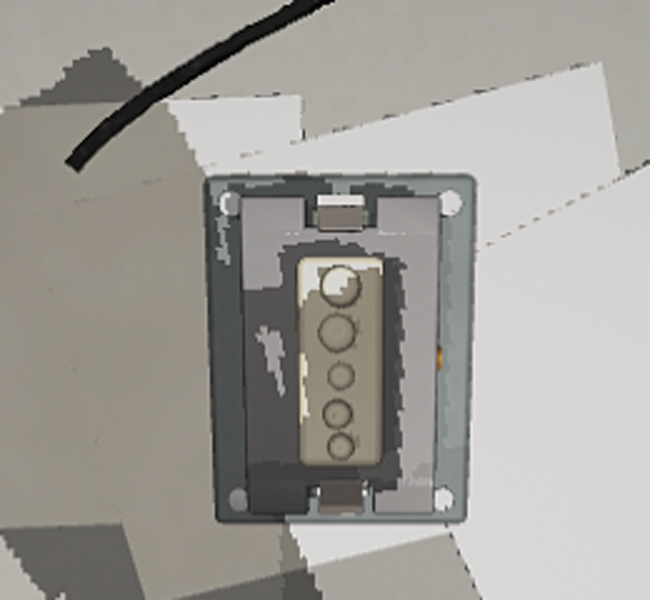

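The model sits square on the stand, with both hooks, at (341,213) and (342,495), over the notches and the gripper clear. Handing in.

```bash
python3 -c "
from workcell import manip
print(manip.finish_job())"
```

```text
the job is handed in; nothing more can be done
None
```

The plaster model is on the stand with both hooks over its plate. I judged the clicks from the force readings and the last picture, as hook angles can't be read. The push peaked at about 21–24 N (limit 30 N), slightly more than the clicks needed because I pressed on to the hard seat. The gripper is clear, nothing else was touched, and the job was handed in at about 14 s of the 45 s allowed.

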